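# Lift a polished rock slice onto the microscope's light stage with the spatula

### The arm

A 6-joint arm with a two-finger parallel gripper is mounted at the origin on the work surface. World frame = base frame: x ahead of the robot, y to its left, z up, the work surface at z = 0. Lengths are in m, angles in rad, forces in N, time in s.
With the tool pointing down it reaches from about 0.35 to 0.975 m from the base axis. Payload 4.9 kg.
Tool frame: the origin (TCP) lies at the very end of the fingers, on their centre line; the grasp point (between the pads) lies 19 mm behind it; z points along the fingers, y is the line along which they close (so a half turn about z gives the same grasp; the last joint's range is limited). The gripper opens to 85 mm and grips with 20 to 120 N. Pads are 22 mm wide; open, the fingers measure 114 mm over their backs; the gripper's body (76 mm by 85 mm) begins 54 mm behind the grasp point. The pads swing forward as they close: fully open they stand 13 mm farther back than shut.
Start: joints at [-1.227, 0.053, 1.613, -0, 1.476, -0.119], TCP at [0.279, -0.559, 0.231] pointing down, gripper open.
Joint ranges: [-3.01, 3.01], [-1.01, 2.22], [0.06, 2.58], [-1.02, 4.17], [0.09, 2.62], [-3.14, 3.14]. Speed limits (rad/s): [2.57, 2.57, 3.14, 3.14, 3.14, 3.14].

### API

Orientations are given as a unit quaternion [w, x, y, z].
In Python, from plant import manip gives the robot as it stands.
- The arm moves only by the shell command python3 -m pendant 'ROWS'. ROWS is JSON, a list of rows, each a list of 3 entries, a list of its own where there are three numbers: the opening, from 0 (shut) to 1 (fully open), then the shift along the tool's x, y, z in units of 12 cm (1.0 is 12 cm), then the turn about the tool's z in units of pi rad (1.0 is pi rad). In form: [[gripper, [dx, dy, dz], roll], ...]. A call has 1 to 10 rows; each row is the pose to reach, as a shift and turn from the pose commanded when the call began, along the tool's axes at that moment, turning the shorter way round; what a row does not reach only later rows make up. A row lasts 1/10 s, in which the tool goes at most 50 mm and 8.59 degrees, less where a joint would pass 70% of its speed; a pose out of reach is approached as far as the arm can. A call with a number of a shift or a turn outside -1 to 1 is refused whole. A call with a gripper value outside its range is refused whole. The fingers move at their own pace and stop on an object; the grip force is fixed at half the most. Time passes only in rows, so rows that repeat a pose let the fingers close. It gives the time, the measured TCP pose, the force, the opening and the grip force at its end, in the units of the state.
- manip.state(): the state, without advancing time (a new reading comes with each control period).
- manip.grab_frame(name): name is "side" or "top" or "wrist"; returns a dict with "img" (480x640x3 uint8, red, green, blue), "fx", "fy", "cx", "cy" (pixels), "D" ([k1, k2, p1, p2, k3] as OpenCV has them; the pictures are not rectified), "eye" and "rotation" of the camera in the world; the wrist camera has in their place "tool_from_camera" (4x4, takes a point from camera to tool coordinates, whose origin is the TCP and whose axes are the flange's). Camera axes: x right, y down, z forward; pixel columns grow to the right and rows downward; lengths in m; the calibration is good to about 2 mm. A picture is of the moment at which its call begins: read the wrist's pose just before it. There is no depth.
- manip.job_done(): hands the job in; it is judged then, once.
The state is a dict: "time": time; "joint_pos": joint angles; "joint_vel": joint speeds; "joint_efforts": joint torques, N m; "tool_pos": TCP position; "tool_rot": TCP orientation; "contact_force": force on the tool from outside, world axes, zero at the start; "ft_torque": the same for the moment, N m; "gripper_width": opening from 0.0 (shut) to 1.0 (fully open); "grasp_force": force on a finger pad.
Only numpy, scipy, OpenCV 4.12 (cv2) and the standard library are available. Lean on these libraries where they do the work, as an engineer would, in place of code of your own. Each camera call takes 0.05 s, during which the arm holds its last target. There are 200 camera calls.

### The job

Using the spatula from its mat, slide the blade under the round rock slice on the drying rack, lift it off and set it down gently on the two rails of the light stage, centred over the round window, then draw the blade out. Lay the spatula flat back on its black mat, pointing the same way as before. The gripper must not touch the polished slice, and everything else, including the rectangular slab on the same rack, is to be left alone.

Things in the scene. Friction and masses are not known exactly. Their poses are not given: they have to be found in the camera images.
- spatula: trowel-like steel spatula. Origin: underside of blade below the handle's middle; x to the tip, z up. Blade 3 mm thick, 42 mm wide (34 in the last 20 mm), x -75 to +150 mm. Black bar handle over it, x -55 to +55 mm, 20 mm wide, from 45 to 67 mm above the blade's underside, on thin posts at x -42 and +42 mm. 260 g. Starts flat on the mat
- spatula_grip (a point): middle of the spatula's handle, 56 mm above the blade's underside: the grasp point, 20 mm wide across y
- spatula_tip (a point): middle of the blade's front edge, 150 mm ahead of the spatula's origin, at mid thickness
- mat: black rubber mat, 270 x 110 x 3 mm, fixed on the bench: the spatula's place. Origin: on the bench, about below the spatula's origin at the start; the mat spans x -97 to +172 mm and y -55 to +55 mm, top at z = 3 mm; its x is the way the spatula points
- slice: round slice of dark grey rock core, 100 mm diameter, 8 mm thick, about 160 g. Origin: centre of its underside. It starts lying flat across the rails of the rack; it is the only round slice
- rack: drying rack fixed on the bench: two aluminium rails along its x (-60 to +135 mm), each 12 mm wide (30 to 42 mm either side of the middle: 60 mm clear between), 24 mm high; open at the robot's end (-x), a 12 mm high cross bar at the far end, bare bench between. Origin: on the bench, midway between the rails, about under the slice at the start; x points away from the robot
- rack_spot (a point): point midway between the rack's rails at the height of their tops (24 mm), above the rack's origin; its axes are the rack's
- slab: rectangular slab of dark grey rock, 45 x 95 x 12 mm, across the far part of the rack's rails, about 95 mm beyond the slice's centre, some 20 mm from its edge. To be left where it is. Origin: centre of its underside
- stage: light stage fixed on the bench: cream block 200 x 200 mm (x -90 to +110), 45 mm high, black side knobs, white 58 mm round window on top. Two aluminium rails along its x (-60 to +60 mm) stand on it beside the window, each 12 mm wide (30 to 42 mm either side: 60 mm clear between), tops 63 mm above the bench, open ends. Origin: on the bench under the window; x points away from the robot
- stage_spot (a point): point above the middle of the stage's window, midway between the rails, at the height of their tops (63 mm): where the middle of the slice's underside belongs; its axes are the stage's
- jar: clear jar, 70 mm diameter, 85 mm high, bystander. Origin: centre of underside
- petri: closed flat glass dish, 90 mm diameter, 15 mm high, on the bench, bystander. Origin: centre of underside
- bottle: amber bottle, 60 mm diameter, 150 mm high, bystander. Origin: centre of underside
- samplebox: open cardboard sample box 120 x 90 x 45 mm, bystander. Origin: centre of underside
- mouse: black computer mouse, about 105 x 62 x 34 mm, bystander. Origin: underside
- brush: brush, 170 mm long, lying on the bench, bystander
Things that resemble listed ones, but are neither listed nor needed, are in the scene too. Several things have the shape of the rack; the one meant has the colours described above.

How it is judged:
By the outcome, as a careful person would: the job done as asked, in the order asked, and still so for the second after the job is handed in, with the robot touching nothing.
It also fails if it takes over 67 s, if anything falls off the work surface, if the arm or the gripper's body presses on something with over 40 N, if the wrist force passes 120 N, or if a joint passes its speed limit or range.

## Working session

There is one attempt and no reset: what is moved stays moved. The work goes in short steps, Python scripts to look and compute and a shell command to move; the robot and the scene stay as the last step left them, time stands still between calls to the robot, and variables do not carry over. Pictures are saved under pics/ and viewed, at most 10 in all, crops included, and the job is handed in when it is done.

```bash
mkdir -p pics; ls; cat > h.py <<'E'
import numpy as np, cv2
from scipy.spatial.transform import Rotation as R
from plant import manip
def cam(f,st=None):
    K=np.array([[f['fx'],0,f['cx']],[0,f['fy'],f['cy']],[0,0,1.]]); D=np.array(f['D'],float)
    if 'eye' in f:
        r=np.array(f['rotation']); r=r if r.shape==(3,3) else R.from_quat(r,scalar_first=True).as_matrix()
        return K,D,r,np.array(f['eye'])
    T=np.array(f['tool_from_camera']); rt=R.from_quat(st['tool_rot'],scalar_first=True).as_matrix()
    return K,D,rt@T[:3,:3],rt@T[:3,3]+np.array(st['tool_pos'])
def ray(c,px,z):
    K,D,r,e=c
    u=cv2.undistortPoints(np.array(px,float).reshape(-1,1,2),K,D)[:,0]
    d=np.c_[u,np.ones(len(u))]@r.T
    return e+d*((z-e[2])/d[:,2])[:,None]
def proj(c,P):
    K,D,r,e=c
    return cv2.projectPoints((np.array(P,float).reshape(-1,3)-e)@r,np.zeros(3),np.zeros(3),K,D)[0][:,0]
def save(f,n): cv2.imwrite('pics/'+n+'.png',f['img'][...,::-1])
E
python3 - <<'E'
from h import *
import pickle
print(manip.state())
F={}
for n in ('top','side'):
    F[n]=manip.grab_frame(n); save(F[n],n+'0'); print(n,{k:v for k,v in F[n].items() if k!='img'})
pickle.dump(F,open('f0.pkl','wb'))
E
```

```text
pics
{'time': 0.0, 'joint_pos': array([-1.22702690e+00,  5.33678620e-02,  1.61426637e+00,  1.40996194e-05,
        1.47600085e+00, -1.19015137e-01]), 'joint_vel': array([-1.88492229e-03,  7.71970083e-05, -4.92225214e-04,  1.33486738e-03,
        2.06402749e-03, -8.52908253e-04]), 'joint_efforts': array([ 3.74290557e-04, -3.93678796e+01, -3.70177388e+01, -6.99107545e-05,
        6.91198322e-03,  5.22353872e-06]), 'tool_pos': array([ 0.27881398, -0.55868093,  0.2300727 ]), 'tool_rot': array([-1.01555716e-03,  9.73347689e-01,  2.29332146e-01, -1.07546253e-04]), 'contact_force': array([ 0.14965519,  0.19353858, -0.34035371]), 'ft_torque': array([ 0.01508761, -0.03646746, -0.01230474]), 'grasp_force': 0.0, 'gripper_width': 0.9990641041475556}
top {'fx': 556.7152802979145, 'fy': 556.7152802979145, 'cx': 317.40099449990123, 'cy': 232.65998001218776, 'D': array([-0.08691555,  0.        ,  0.        ,  0.        ,  0.        ]), 'eye': array([0.37358415, 0.01360836, 1.66444688]), 'rotation': array([-0.01573224,  0.71353115, -0.69993534,  0.02676402])}
side {'fx': 553.2159614100929, 'fy': 553.2159614100929, 'cx': 326.00198771272215, 'cy': 247.85562221018634, 'D': array([-0.05382878,  0.        ,  0.        ,  0.        ,  0.        ]), 'eye': array([ 0.00972373, -1.21525849,  1.13402259]), 'rotation': array([-0.4251045 ,  0.8867483 , -0.16543176,  0.07480611])}
```

View pics/top0.png

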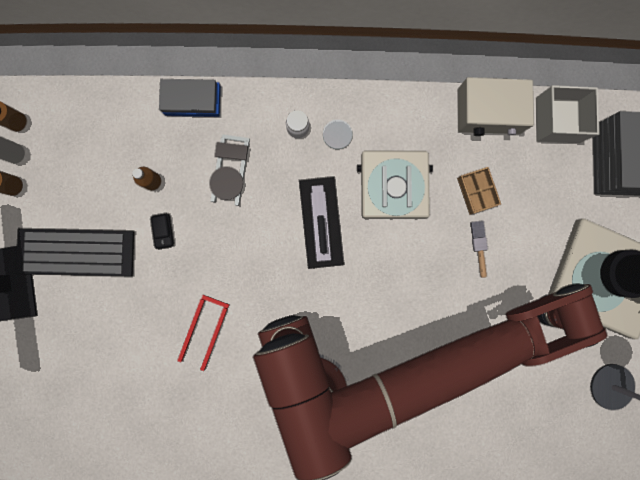

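View pics/side0.png

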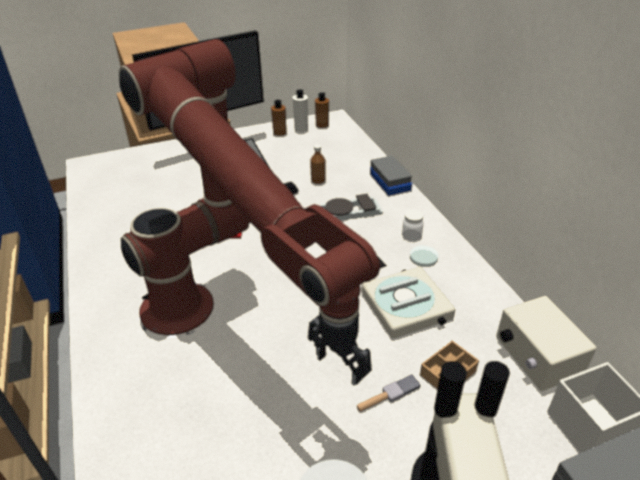

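Top view: slice at about (227,183) on the rack, slab at (232,150), spatula and mat around (321,222), stage window at (397,187). The side view shows the same layout, with the arm in front. Next I'll measure from the top view.

```bash
python3 - <<'E'
from h import *
import pickle
F=pickle.load(open('f0.pkl','rb')); f=F['top'];c=cam(f); im=f['img']
cv2.imwrite('pics/crop.png',cv2.resize(im[130:275,195:435,::-1],None,fx=3.3,fy=3.3,interpolation=cv2.INTER_CUBIC))
g=im.max(2).astype(int)
def blobs(mask,x0,y0,x1,y1,amin=60):
    m=np.zeros_like(mask,np.uint8); m[y0:y1,x0:x1]=mask[y0:y1,x0:x1]
    cs=cv2.findContours(m,cv2.RETR_EXTERNAL,cv2.CHAIN_APPROX_NONE)[0]
    return [k for k in cs if cv2.contourArea(k)>amin]
def rep(n,k,z):
    P=ray(c,k.reshape(-1,2),z)[:,:2].astype(np.float32)
    (x,y),s,a=cv2.minAreaRect(P*1000); print(n,z,np.round([x,y,*s,a],1))
for k in blobs(g<50,290,165,350,280): rep('mat',k,.003)
for k in blobs(g<115,200,165,250,205): rep('slice',k,.032)
for k in blobs(g<115,210,130,255,164): rep('slab',k,.036)
sat=im.max(2).astype(int)-im.min(2)
h=cv2.cvtColor(im,cv2.COLOR_RGB2HSV)
print(im[187,397],im[187,375],im[187,384],im[160,368],im[200,318],im[235,322],im[183,227])
w=(sat<12)&(g>190)
for k in blobs(w,380,172,413,203): rep('window',k,.045)
b=(h[...,0]<35)&(g>170)&(sat>15)
for k in blobs(b,355,145,440,225,500): rep('stage',k,.045)
E
```

```text
mat 0.003 [506.1 -21.5 263.9 105.4   7.1]
slice 0.032 [611.3 257.7 104.5 117.   88.7]
slab 0.036 [706.3 245.5 102.2  73.2  84.9]
[199 199 194] [171 189 185] [182 185 183] [199 192 176] [174 166 175] [42 42 44] [92 86 84]
window 0.045 [ 6.119e+02 -2.395e+02  5.060e+01  4.740e+01  5.000e-01]
stage 0.045 [ 620.  -237.4  189.7  192.5    1.5]
```

View pics/crop.png

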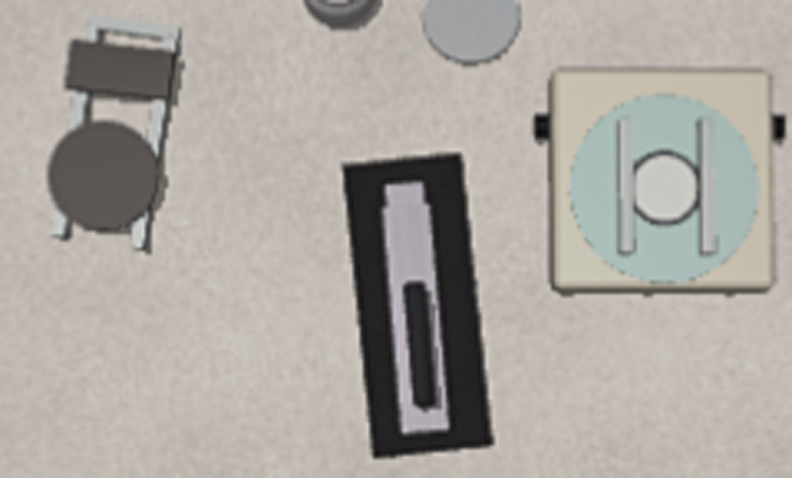

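The crop shows the spatula on its mat pointing +x (yaw about 7°), the rack turned slightly the other way, and the stage nearly square to the world. I'll move above the spatula and look from close by.

```bash

python3 -m pendant '[[1,[0.4,-0.4,0],0],[1,[0.85,-0.82,0],0],[1,[0.85,-0.82,0],0],[1,[0.85,-0.82,0],0]]'
for i in 1 2; do python3 -m pendant '[[1,[0.3,-0.29,0],0],[1,[0.6,-0.58,0],0],[1,[0.85,-0.82,0],0],[1,[0.85,-0.82,0],0]]'; done
python3 -m pendant '[[1,[0.3,-0.29,0],0.03],[1,[0.6,-0.58,0],0.06],[1,[0.85,-0.82,0],0.108],[1,[0.85,-0.82,0],0.108],[1,[0.85,-0.82,0],0.108],[1,[0.85,-0.82,0],0.108]]'
cat >> h.py <<'E'
def yaw(st):
    x=R.from_quat(st['tool_rot'],scalar_first=True).as_matrix()[:,0]; return np.degrees(np.arctan2(x[1],x[0]))
def to(x,y,z,yw):
    st=manip.state(); r=R.from_quat(st['tool_rot'],scalar_first=True).as_matrix()
    d=r.T@(np.array([x,y,z])-st['tool_pos'])/.12
    print('pos',np.round(st['tool_pos'],4),'yaw',round(yaw(st),2),'-> units',np.round(d,3),'roll',round(-((yw-yaw(st)+180)%360-180)/180,4))
E
python3 - <<'E'
from h import *
import pickle
st=manip.state(); f=manip.grab_frame('wrist'); save(f,'w1'); pickle.dump((st,f),open('w1.pkl','wb'))
print(f['tool_from_camera'],f['fx'],f['D']); to(.469,-.026,.23,7.1)
E
```

```text
time: 0.5
tool_pos: [0.3276, -0.4217, 0.2305]
tool_rot: [-0.001, 0.973, 0.231, 0.0]
contact_force: [0.4, -0.1, 0.5]
gripper_width: 0.999
grasp_force: 0.0
time: 0.9
tool_pos: [0.3747, -0.2889, 0.231]
tool_rot: [-0.0, 0.973, 0.232, 0.0]
contact_force: [-0.4, -1.2, 0.7]
gripper_width: 1.002
grasp_force: 0.0
time: 1.3
tool_pos: [0.422, -0.1558, 0.2312]
tool_rot: [-0.0, 0.973, 0.232, 0.0]
contact_force: [-0.0, -0.2, -0.5]
gripper_width: 1.001
grasp_force: 0.0
time: 1.9
tool_pos: [0.4683, -0.0264, 0.2311]
tool_rot: [0.0, 0.998, 0.061, -0.0]
contact_force: [-0.2, -0.1, -0.8]
gripper_width: 1.001
grasp_force: 0.0
[[ 3.45710895e-04 -9.51151136e-01 -3.08725440e-01  7.78755527e-02]
 [ 9.99999893e-01  4.23608560e-04 -1.85293785e-04 -6.90271808e-04]
 [ 3.07021133e-04 -3.08725343e-01  9.51151181e-01 -1.42856855e-01]
 [ 0.00000000e+00  0.00000000e+00  0.00000000e+00  1.00000000e+00]] 383.379331185242 [-0.0398962  0.         0.         0.         0.       ]
pos [ 0.4683 -0.0265  0.2311] yaw 6.99 -> units [ 0.007 -0.004  0.009] roll -0.0006
```

View pics/w1.png

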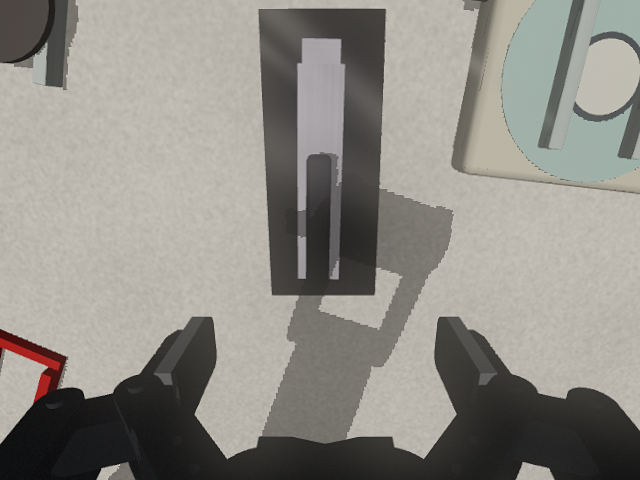

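The wrist view shows the blade with its tip edge at (302–341, 39) and its rear edge at (298–338, 279). The handle front is near (320,155).

```bash
python3 - <<'E'
from h import *
import pickle
st,f=pickle.load(open('w1.pkl','rb')); c=cam(f,st)
P=ray(c,[[302,39],[341,39],[298.5,70],[344.5,70],[297.5,278.5],[338.5,278.5]],.006)*1000
print(P.round(1)); 
tip=P[:2].mean(0); rear=P[4:].mean(0); d=tip-rear; L=np.linalg.norm(d[:2]); yw=np.degrees(np.arctan2(d[1],d[0]))
u=d/L; o=(rear+75*u+tip-150*u)/2; print('L',L,'yaw',yw,'origin',o)
Q=ray(c,[[306,156],[330,156]],.070)*1000; print('handle front',Q.round(1),'pred',(o+55*u).round(1))
to(o[0]/1000,o[1]/1000,.040,yw)
# mat corners
M=ray(c,[[259,10],[385,10],[375,295],[272,295]],.003)*1000; print(M.round(1))
E
```

```text
[[611.2  12.    6. ]
 [615.4 -21.6   6. ]
 [586.   12.4   6. ]
 [590.9 -28.    6. ]
 [387.4  -7.    6. ]
 [392.7 -49.3   6. ]]
L 224.471209397882 yaw 5.97190487959566 origin [464.39356631 -20.35229535   6.        ]
handle front [[518.1  -4.7  70. ]
 [520.4 -23.2  70. ]] pred [519.1 -14.6   6. ]
pos [ 0.4683 -0.0265  0.2311] yaw 6.99 -> units [-0.025 -0.056  1.593] roll 0.0057
[[630.1  51.4   3. ]
 [643.4 -56.1   3. ]
 [377.3 -90.6   3. ]
 [363.9  18.1   3. ]]
```

```bash

python3 -m pendant '[[1,[-0.025,-0.056,0.3],0.0057],[1,[-0.025,-0.056,0.6],0.0057],[1,[-0.025,-0.056,0.9],0.0057],[1,[-0.025,-0.056,0.9],0.0057],[1,[-0.025,-0.056,0.9],0.0057]]'
python3 -c "
from h import *
to(.4644,-.0204,.040,6.0)"
```

```text
time: 2.45
tool_pos: [0.4643, -0.0196, 0.1235]
tool_rot: [-0.0, 0.999, 0.052, -0.0]
contact_force: [0.1, -0.5, 0.4]
gripper_width: 0.998
grasp_force: 0.0
pos [ 0.4643 -0.0196  0.1235] yaw 5.96 -> units [0.    0.007 0.696] roll -0.0002
```

```bash

python3 -m pendant '[[1,[0,0.005,0.25],0],[1,[0,0.005,0.5],0],[1,[0,0.005,0.696],0],[1,[0,0.005,0.696],0],[0.6,[0,0.005,0.696],0],[0.4,[0,0.005,0.696],0],[0.25,[0,0.005,0.696],0],[0,[0,0.005,0.696],0],[0,[0,0.005,0.696],0],[0,[0,0.005,0.696],0]]'
python3 -m pendant '[[0,[0,0,0],0],[0,[0,0,0],0],[0,[0,0,0],0],[0,[0,0,0],0]]'
python3 -c "
from h import *
to(.4644,-.0204,.040,6.0)"
```

```text
time: 3.45
tool_pos: [0.4654, -0.0195, 0.0409]
tool_rot: [0.0, 0.999, 0.053, 0.001]
contact_force: [-0.9, -1.0, 5.7]
gripper_width: 0.221
grasp_force: 60.5
time: 3.85
tool_pos: [0.4654, -0.0194, 0.0409]
tool_rot: [0.0, 0.999, 0.053, 0.001]
contact_force: [-1.2, -1.2, 5.9]
gripper_width: 0.223
grasp_force: 60.7
pos [ 0.4654 -0.0194  0.0409] yaw 6.06 -> units [-0.009  0.007  0.007] roll 0.0003
```

```bash

python3 -m pendant '[[0,[0,0,-0.05],0],[0,[0,0,-0.2],0],[0,[0,0,-0.45],0],[0,[0,0,-0.7],0],[0,[0,0,-0.95],0],[0,[0,0,-1],0],[0,[0,0,-1],0]]'
python3 -c "
from h import *
to(.54,.175,.2,-7.5)"
```

```text
time: 4.55
tool_pos: [0.4649, -0.0192, 0.1601]
tool_rot: [0.0, 0.999, 0.053, 0.001]
contact_force: [-0.2, -0.2, -3.3]
gripper_width: 0.225
grasp_force: 59.7
pos [ 0.4649 -0.0192  0.1601] yaw 6.05 -> units [ 0.794 -1.543 -0.332] roll 0.0753
```

```bash

python3 -m pendant '[[0,[0.1,-0.15,-0.05],0],[0,[0.2,-0.4,-0.15],0.01],[0,[0.3,-0.65,-0.25],0.03],[0,[0.4,-0.9,-0.33],0.05],[0,[0.4,-0.9,-0.33],0.075],[0,[0.4,-0.9,-0.33],0.075]]'
python3 -c "
from h import *
to(.54,.175,.2,-7.5)"
```

```text
time: 5.15
tool_pos: [0.4997, 0.094, 0.1965]
tool_rot: [0.0, 0.998, -0.064, -0.002]
contact_force: [-0.8, -0.9, -1.8]
gripper_width: 0.219
grasp_force: 59.8
pos [0.4997 0.094  0.1965] yaw -7.34 -> units [ 0.247 -0.712 -0.031] roll 0.0009
```

```bash

python3 -m pendant '[[0,[0.08,-0.2,-0.03],0],[0,[0.16,-0.45,-0.03],0],[0,[0.25,-0.71,-0.03],0],[0,[0.25,-0.71,-0.03],0],[0,[0.25,-0.71,-0.03],0],[0,[0.25,-0.71,-0.03],0],[0,[0.25,-0.71,-0.03],0]]'
python3 - <<'E'
from h import *
import pickle
st=manip.state(); f=manip.grab_frame('wrist'); save(f,'w2'); pickle.dump((st,f),open('w2.pkl','wb'))
to(.54,.175,.2,-7.5)
E
```

```text
time: 5.85
tool_pos: [0.5412, 0.1728, 0.2022]
tool_rot: [0.0, 0.998, -0.065, -0.001]
contact_force: [-0.1, 0.1, -2.1]
gripper_width: 0.223
grasp_force: 60.1
pos [0.5414 0.1729 0.2026] yaw -7.51 -> units [-0.014 -0.015  0.022] roll -0.0
```

View pics/w2.png

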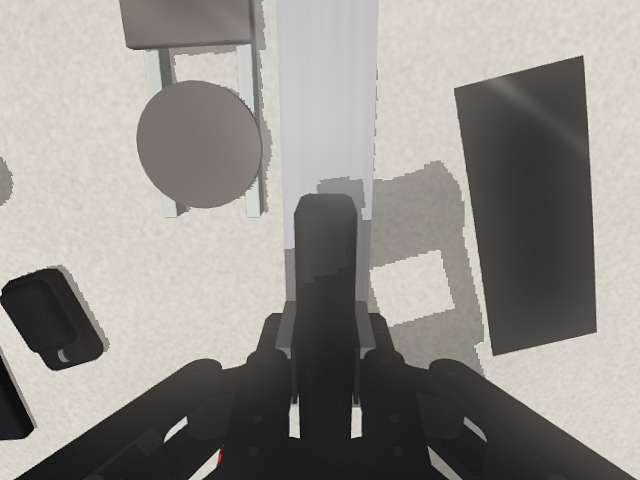

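The wrist view shows the slice centred near (200,144) and the slab at (187,22). The rail front ends are near (169,215) and (253,215). The blade is off to the right and not in the way.

```bash
python3 - <<'E'
from h import *
import pickle
st,f=pickle.load(open('w2.pkl','rb')); c=cam(f,st); im=f['img']; g=im.max(2).astype(int)
m=(g<150).astype(np.uint8); m[:, :128]=0; m[:75]=0; m[212:]=0; m[:,268:]=0
m=cv2.morphologyEx(m,cv2.MORPH_OPEN,np.ones((15,15),np.uint8))
k=max(cv2.findContours(m,0,1)[0],key=cv2.contourArea).reshape(-1,2)
k=k[(k[:,0]<250)] # drop shadow side
P=ray(c,k,.032)[:,:2]*1000
A=np.c_[2*P,np.ones(len(P))]; s=np.linalg.lstsq(A,(P**2).sum(1),rcond=None)[0]; print('slice',s[:2],'r',np.sqrt(s[2]+s[0]**2+s[1]**2))
for r in (62,70,205,210): print(r,'L',list(g[r,138:185]),'\n R',list(g[r,230:270]))
E
```

```text
slice [612.61869054 265.25880781] r 49.91777935319371
62 L [np.int64(218), np.int64(216), np.int64(215), np.int64(215), np.int64(217), np.int64(219), np.int64(206), np.int64(211), np.int64(209), np.int64(208), np.int64(206), np.int64(205), np.int64(204), np.int64(205), np.int64(206), np.int64(207), np.int64(206), np.int64(206), np.int64(205), np.int64(209), np.int64(198), np.int64(145), np.int64(97), np.int64(100), np.int64(100), np.int64(101), np.int64(102), np.int64(103), np.int64(102), np.int64(103), np.int64(101), np.int64(100), np.int64(138), np.int64(152), np.int64(150), np.int64(150), np.int64(147), np.int64(152), np.int64(218), np.int64(214), np.int64(212), np.int64(213), np.int64(214), np.int64(215), np.int64(215), np.int64(216), np.int64(217)] 
 R [np.int64(210), np.int64(210), np.int64(211), np.int64(210), np.int64(211), np.int64(214), np.int64(209), np.int64(205), np.int64(211), np.int64(208), np.int64(207), np.int64(207), np.int64(206), np.int64(206), np.int64(205), np.int64(207), np.int64(207), np.int64(207), np.int64(207), np.int64(207), np.int64(210), np.int64(189), n
[... 3515 characters left out ...]
107), np.int64(108), np.int64(108), np.int64(109), np.int64(109), np.int64(107), np.int64(106)] 
 R [np.int64(216), np.int64(218), np.int64(220), np.int64(221), np.int64(221), np.int64(219), np.int64(216), np.int64(213), np.int64(214), np.int64(216), np.int64(219), np.int64(218), np.int64(215), np.int64(213), np.int64(213), np.int64(205), np.int64(191), np.int64(218), np.int64(216), np.int64(215), np.int64(215), np.int64(215), np.int64(215), np.int64(216), np.int64(215), np.int64(215), np.int64(215), np.int64(215), np.int64(213), np.int64(185), np.int64(105), np.int64(110), np.int64(110), np.int64(115), np.int64(137), np.int64(153), np.int64(151), np.int64(148), np.int64(186), np.int64(218)]
```

```bash
python3 - <<'E'
from h import *
import pickle
st,f=pickle.load(open('w2.pkl','rb')); c=cam(f,st); im=f['img']
e=[[144,70],[159.6,70],[236.7,70],[251.9,70],[162.8,210],[175.9,210],[246,210],[259.4,210]]
P=ray(c,e,.024)[:,:2]*1000; print(P.round(1))
far,near=P[:4].mean(0),P[4:].mean(0); d=far-near; print('rack mid',far,near,'yaw',np.degrees(np.arctan2(d[1],d[0])), 'width',np.linalg.norm(P[3]-P[0]),np.linalg.norm(P[7]-P[4]))
s=np.array([612.6,265.3]); u=d/np.linalg.norm(d); n=np.array([-u[1],u[0]]); print('slice offset',(s-near)@u,(s-near)@n)
g=cv2.cvtColor(im,cv2.COLOR_RGB2HSV)
rt=R.from_quat(st['tool_rot'],scalar_first=True).as_matrix()
for r in (10,60,110,160):
    a=im[r,265:400].astype(int); b=(a[:,2]-a[:,1]) ; i=np.where(cv2.blur(b.astype(np.float32).reshape(1,-1),(3,1))[0]>4)[0]; L,Rr=265+i.min()-.5,265+i.max()+.5
    for z in np.arange(.150,.185,.0005):
        Q=ray(c,[[L,r],[Rr,r]],z)
        if np.linalg.norm(Q[0]-Q[1])<.042: break
    print(r,L,Rr,'z',z,'tool',((Q.mean(0)-st['tool_pos'])@rt*1000).round(1))
E
```

```text
[[675.5 297.6]
 [673.7 285.4]
 [665.1 225.8]
 [663.5 214.1]
 [564.7 310.9]
 [563.2 299.6]
 [555.2 239.6]
 [553.7 228.2]]
rack mid [669.45862032 255.71947198] [559.21348563 269.56727271] yaw -7.1593801110148 width 84.38165376653558 83.5180475942038
slice offset 53.50210563160623 2.419550736650801
10 297.5 372.5 z 0.15 tool [126.3   4.1  52.1]Traceback (most recent call last):
  File "<stdin>", line 11, in <module>
    return umr_minimum(a, axis, None, out, keepdims, initial, where)
ValueError: zero-size array to reduction operation minimum which has no identity
```

```bash
python3 - <<'E'
from h import *
import pickle
st,f=pickle.load(open('w2.pkl','rb')); c=cam(f,st); im=f['img']
rt=R.from_quat(st['tool_rot'],scalar_first=True).as_matrix()
for t in (0,2,4):
  a=np.radians(t); 
  def T(x,y): return rt@np.array([x*np.cos(a)+0*a,y,.035+x*np.sin(a)])+st['tool_pos']
  print(t,[proj(c,[T(x,-.021),T(x,.021)]).round(1).tolist() for x in (.06,.08,.1,.12)])
d=im.astype(int)
for r in (15,60,120,170): print(r,[(x,*d[r,x]) for x in list(range(274,288,2))+list(range(366,384,2))])
E
```

```text
0 [[[279.9, 162.1], [371.9, 162.1]], [[278.4, 116.2], [373.5, 116.2]], [[276.8, 67.3], [375.1, 67.4]], [[275.2, 15.4], [376.8, 15.5]]]
2 [[[280.4, 161.7], [371.3, 161.7]], [[279.1, 116.4], [372.7, 116.4]], [[277.8, 68.6], [374.1, 68.6]], [[276.5, 18.2], [375.5, 18.3]]]
4 [[[280.9, 161.5], [370.8, 161.5]], [[279.8, 116.8], [372.0, 116.8]], [[278.7, 70.0], [373.1, 70.1]], [[277.6, 21.2], [374.3, 21.3]]]
15 [(274, np.int64(207), np.int64(203), np.int64(196)), (276, np.int64(203), np.int64(199), np.int64(195)), (278, np.int64(196), np.int64(192), np.int64(195)), (280, np.int64(199), np.int64(194), np.int64(197)), (282, np.int64(200), np.int64(195), np.int64(198)), (284, np.int64(200), np.int64(196), np.int64(199)), (286, np.int64(199), np.int64(195), np.int64(198)), (366, np.int64(198), np.int64(193), np.int64(197)), (368, np.int64(197), np.int64(192), np.int64(196)), (370, np.int64(196), np.int64(192), np.int64(195)), (372, np.int64(195), np.int64(190), np.int64(194)), (374, np.int64(195), np.int64(191), np.int64(195)), (376, np.int64(195), np.int64(191), np.int64(194)), (378, np.int64(
[... 1950 characters left out ...]
64(209), np.int64(202)), (280, np.int64(215), np.int64(210), np.int64(202)), (282, np.int64(198), np.int64(194), np.int64(197)), (284, np.int64(201), np.int64(197), np.int64(200)), (286, np.int64(202), np.int64(198), np.int64(200)), (366, np.int64(192), np.int64(187), np.int64(190)), (368, np.int64(193), np.int64(188), np.int64(191)), (370, np.int64(194), np.int64(189), np.int64(191)), (372, np.int64(190), np.int64(186), np.int64(187)), (374, np.int64(149), np.int64(146), np.int64(140)), (376, np.int64(216), np.int64(212), np.int64(204)), (378, np.int64(214), np.int64(210), np.int64(202)), (380, np.int64(212), np.int64(208), np.int64(200)), (382, np.int64(210), np.int64(206), np.int64(199))]
```

```bash
python3 - <<'E'
from h import *
import pickle
f=pickle.load(open('f0.pkl','rb'))['top'];c=cam(f);im=f['img'].astype(int)
m=((im[...,0]>120)&(im[...,1]<70)&(im[...,2]<70)).astype(np.uint8); m[:,:175]=0;m[:,235:]=0
ys,xs=np.nonzero(m); P=ray(c,np.c_[xs,ys],.024)[:,:2]; i=P[:,0].argmax(); print(P[i],P[P[:,1].argmin()],P[P[:,1].argmax()])
u=np.array([np.cos(np.radians(-7.2)),np.sin(np.radians(-7.2))]); n=np.array([-u[1],u[0]])
s=np.array([.6126,.2653])
for d in (.206,.104):
  t=s-u*d+u*.0009+n*.0006; to(t[0],t[1],.048,-7.2); print('rear',t-u*.076)
E
```

```text
[0.28260927 0.31850859] [0.25488316 0.2471219 ] [0.09369573 0.39042448]
pos [0.5414 0.1729 0.2026] yaw -7.51 -> units [-1.22  -0.837  1.289] roll -0.0017
rear [0.33379176 0.30112644]
pos [0.5414 0.1729 0.2026] yaw -7.51 -> units [-0.371 -0.841  1.288] roll -0.0017
rear [0.43498746 0.28834245]
```

```bash

python3 -m pendant '[[0,[-0.15,-0.1,0],0],[0,[-0.4,-0.3,0],-0.0017],[0,[-0.65,-0.5,0.1],-0.0017],[0,[-0.9,-0.7,0.2],-0.0017],[0,[-1,-0.837,0.4],-0.0017],[0,[-1,-0.837,0.4],-0.0017],[0,[-1,-0.837,0.4],-0.0017]]'
python3 - <<'E'
from h import *
to(.4092,.2916,.048,-7.2)
E
```

```text
time: 6.6
tool_pos: [0.4356, 0.2885, 0.1548]
tool_rot: [0.0, 0.998, -0.062, -0.0]
contact_force: [-0.1, 0.4, -2.6]
gripper_width: 0.224
grasp_force: 60.0
pos [0.4356 0.2885 0.1548] yaw -7.12 -> units [-0.221  0.001  0.89 ] roll 0.0005
```

```bash

python3 -m pendant '[[0,[-0.22,0,0.1],0],[0,[-0.22,0,0.3],0],[0,[-0.22,0,0.55],0],[0,[-0.22,0,0.75],0],[0,[-0.22,0,0.85],0],[0,[-0.22,0,0.89],0],[0,[-0.22,0,0.89],0],[0,[-0.22,0,0.89],0],[0,[-0.22,0,0.89],0]]'
python3 - <<'E'
from h import *
import pickle
to(.5104,.279,.048,-7.2)
st=manip.state(); f=manip.grab_frame('wrist'); save(f,'w3'); pickle.dump((st,f),open('w3.pkl','wb'))
E
```

```text
time: 7.5
tool_pos: [0.4108, 0.2928, 0.0498]
tool_rot: [-0.001, 0.998, -0.062, 0.001]
contact_force: [-0.4, 0.6, -2.7]
gripper_width: 0.225
grasp_force: 60.1
pos [0.4108 0.2928 0.0498] yaw -7.15 -> units [0.838 0.011 0.017] roll 0.0003
```

View pics/w3.png

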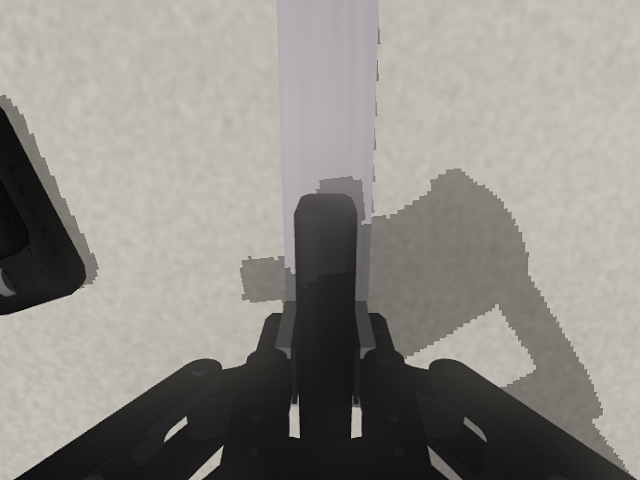

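The view shows the blade straight ahead and the mouse clear at left; the slice is out of frame. I'll slide in along the rack.

```bash

python3 -m pendant '[[0,[0.04,0.01,0.015],0],[0,[0.14,0.01,0.015],0],[0,[0.24,0.01,0.015],0],[0,[0.34,0.01,0.015],0],[0,[0.44,0.01,0.015],0],[0,[0.54,0.01,0.015],0],[0,[0.64,0.01,0.015],0],[0,[0.74,0.01,0.015],0],[0,[0.838,0.01,0.015],0],[0,[0.838,0.01,0.015],0]]'
python3 -m pendant '[[0,[0,0,0],0],[0,[0,0,0],0],[0,[0,0,0],0]]'
python3 - <<'E'
from h import *
import pickle
to(.5104,.279,.048,-7.2)
st=manip.state(); f=manip.grab_frame('wrist'); save(f,'w4'); pickle.dump((st,f),open('w4.pkl','wb'))
E
```

```text
time: 8.55
tool_pos: [0.511, 0.2784, 0.0467]
tool_rot: [-0.0, 0.998, -0.063, 0.001]
contact_force: [0.1, 0.2, -2.3]
gripper_width: 0.227
grasp_force: 60.2
time: 8.85
tool_pos: [0.5087, 0.2787, 0.0463]
tool_rot: [0.0, 0.998, -0.062, -0.0]
contact_force: [0.3, 0.3, -2.5]
gripper_width: 0.222
grasp_force: 60.2
pos [0.5087 0.2787 0.0463] yaw -7.12 -> units [ 0.014 -0.004 -0.015] roll 0.0004
```

View pics/w4.png

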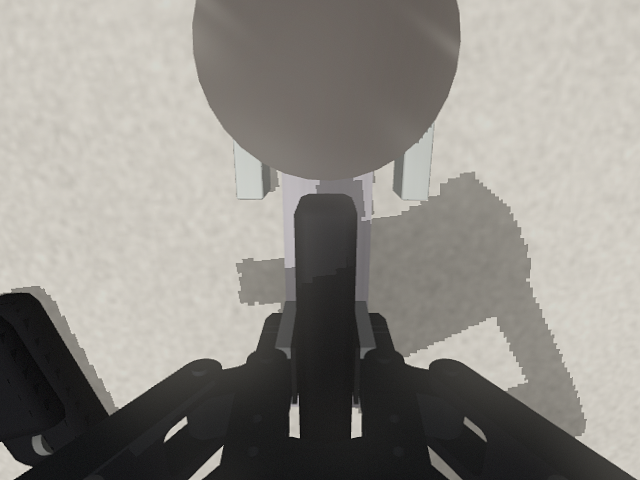

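The slice edge is centred over the blade (both near col 327), and there is clear space to both rails. I'll lift slowly.

```bash

python3 -m pendant '[[0,[0,0,-0.04],0],[0,[0,0,-0.07],0],[0,[0,0,-0.085],0],[0,[0,0,-0.1],0],[0,[0,0,-0.115],0],[0,[0,0,-0.13],0],[0,[0,0,-0.145],0],[0,[0,0,-0.16],0],[0,[0,0,-0.18],0],[0,[0,0,-0.2],0]]'
python3 -m pendant '[[0,[0,0,-0.03],0],[0,[0,0,-0.08],0],[0,[0,0,-0.16],0],[0,[0,0,-0.26],0],[0,[0,0,-0.38],0],[0,[0,0,-0.5],0],[0,[0,0,-0.6],0],[0,[0,0,-0.66],0],[0,[0,0,-0.68],0],[0,[0,0,-0.68],0]]'
python3 - <<'E'
from h import *
import pickle
to(.5104,.279,.048,-7.2)
F={n:manip.grab_frame(n) for n in ('side','top')}
st=manip.state(); f=manip.grab_frame('wrist'); pickle.dump((st,f,F),open('w5.pkl','wb'))
save(f,'w5')
a=f['img'][:300,150:500,::-1]; b=F['side']['img'][150:330,230:470,::-1]
b=cv2.resize(b,(400,300)); cv2.imwrite('pics/c5.png',np.hstack([a,b]))
E
```

```text
time: 9.9
tool_pos: [0.5092, 0.2786, 0.0705]
tool_rot: [0.0, 0.998, -0.062, -0.0]
contact_force: [0.5, -0.3, -3.7]
gripper_width: 0.229
grasp_force: 60.0
time: 10.9
tool_pos: [0.5093, 0.2786, 0.1522]
tool_rot: [-0.0, 0.998, -0.062, 0.0]
contact_force: [0.4, -0.9, -3.0]
gripper_width: 0.226
grasp_force: 60.0
pos [0.5093 0.2786 0.1522] yaw -7.14 -> units [ 0.009 -0.004  0.869] roll 0.0003
```

View pics/c5.png

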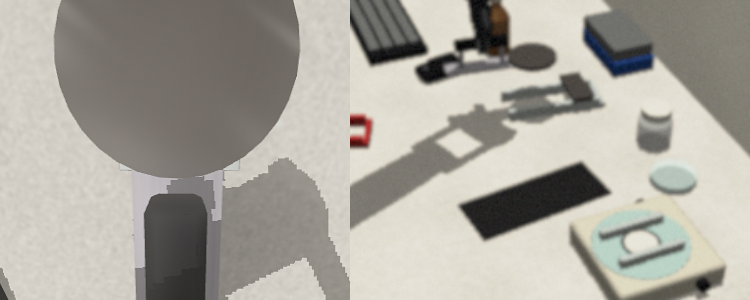

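The slice is on the blade and clear of the rack; in the side view the rack holds only the slab. Next I'll fit the slice in the tool frame and carry it toward the stage.

```bash

cat >> h.py <<'E'
def slicefit(st,f):
    c=cam(f,st); g=f['img'].max(2).astype(int); m=((g<160)).astype(np.uint8); m[182:]=0; m[:,:170]=0; m[:,490:]=0
    m=cv2.morphologyEx(m,cv2.MORPH_OPEN,np.ones((25,25),np.uint8))
    k=max(cv2.findContours(m,0,1)[0],key=cv2.contourArea).reshape(-1,2); k=k[(k[:,1]>2)&(k[:,1]<165)&((k[:,0]<327)|(k[:,1]<120))]
    P=ray(c,k,st['tool_pos'][2]-.0269)*1000
    rt=R.from_quat(st['tool_rot'],scalar_first=True).as_matrix(); P=((P-st['tool_pos']*1000)@rt)[:,:2]
    A=np.c_[2*P,np.ones(len(P))]; s=np.linalg.lstsq(A,(P**2).sum(1),rcond=None)[0]; r=np.sqrt(s[2]+s[0]**2+s[1]**2)
    print('slice in tool',s[:2].round(1),'r',r.round(1),'rms',np.std(np.hypot(*(P-s[:2]).T)).round(2)); return s[:2]
E
python3 - <<'E'
from h import *
import pickle
st,f,F=pickle.load(open('w5.pkl','rb')); slicefit(st,f)
to(.54,-.115,.2,0)
E
```

```text
slice in tool [103.5   0.2] r 49.4 rms 0.16
pos [0.5087 0.2784 0.151 ] yaw -7.15 -> units [ 0.666  3.22  -0.407] roll -0.0397
```

```bash

python3 -m pendant '[[0,[0.01,0.03,-0.02],0],[0,[0.02,0.1,-0.06],0],[0,[0.04,0.2,-0.12],0],[0,[0.06,0.33,-0.2],0],[0,[0.1,0.48,-0.28],0],[0,[0.14,0.64,-0.34],0],[0,[0.18,0.8,-0.38],0],[0,[0.2,0.9,-0.4],0],[0,[0.22,0.97,-0.4],0],[0,[0.22,1,-0.4],0]]'
python3 -m pendant '[[0,[0.01,0.03,0],0],[0,[0.02,0.1,0],0],[0,[0.04,0.2,0],0],[0,[0.06,0.33,0],0],[0,[0.1,0.48,0],0],[0,[0.14,0.64,0],0],[0,[0.18,0.8,0],0],[0,[0.2,0.9,0],0],[0,[0.22,0.97,0],0],[0,[0.22,1,0],0]]'
python3 -m pendant '[[0,[0.01,0.03,0],0],[0,[0.02,0.1,0],0],[0,[0.04,0.2,0],-0.005],[0,[0.06,0.33,0],-0.01],[0,[0.1,0.48,0],-0.016],[0,[0.14,0.64,0],-0.022],[0,[0.18,0.8,0],-0.028],[0,[0.2,0.9,0],-0.034],[0,[0.22,0.97,0],-0.038],[0,[0.22,1,0],-0.04]]'
python3 -m pendant '[[0,[0,0.02,0],0],[0,[0,0.08,0],0],[0,[0,0.15,0],0],[0,[0,0.2,0],0],[0,[0,0.22,0],0],[0,[0,0.22,0],0],[0,[0,0.22,0],0]]'
python3 - <<'E'
from h import *
import pickle
st=manip.state(); f=manip.grab_frame('wrist'); save(f,'w6'); pickle.dump((st,f),open('w6.pkl','wb')); slicefit(st,f)
to(.54,-.115,.2,0)
E
```

```text
time: 12.05
tool_pos: [0.5206, 0.1553, 0.2001]
tool_rot: [-0.0, 0.998, -0.063, 0.0]
contact_force: [0.5, 0.0, -4.4]
gripper_width: 0.221
grasp_force: 60.0
time: 13.05
tool_pos: [0.5319, 0.033, 0.2]
tool_rot: [-0.0, 0.998, -0.063, -0.0]
contact_force: [-0.1, 0.4, -3.8]
gripper_width: 0.219
grasp_force: 60.0
time: 14.05
tool_pos: [0.5432, -0.0891, 0.2]
tool_rot: [0.0, 1.0, 0.001, -0.0]
contact_force: [-0.1, 0.9, -3.6]
gripper_width: 0.217
grasp_force: 60.0
time: 14.75
tool_pos: [0.5431, -0.1148, 0.1999]
tool_rot: [-0.0, 1.0, 0.0, -0.0]
contact_force: [-0.5, 0.4, -4.5]
gripper_width: 0.228
grasp_force: 60.0
slice in tool [83.  -4.2] r 55.4 rms 7.49
pos [ 0.5431 -0.1147  0.2   ] yaw 0.06 -> units [-0.026  0.002 -0.   ] roll 0.0004
```

View pics/w6.png

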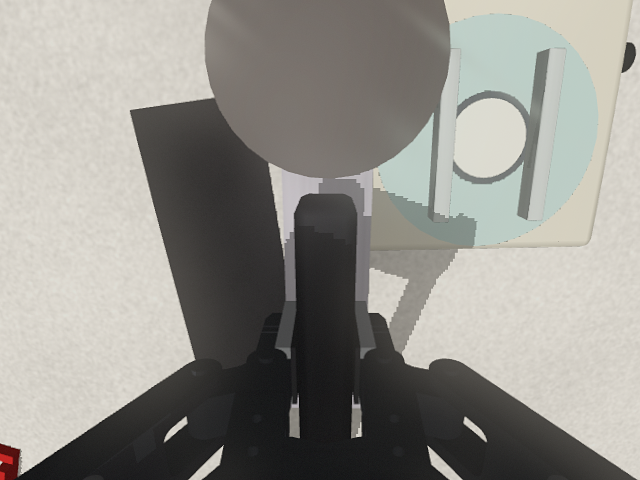

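The slice hasn't moved on the blade (edges at cols 205 and 450, bottom at row 178). The stage window is near (490,137), and the rails run from (439,221) to (455,48) and from (531,219) to (557,48).

```bash
python3 - <<'E'
from h import *
import pickle
st,f=pickle.load(open('w6.pkl','rb')); c=cam(f,st); im=f['img']; g=im[...,0].astype(int)
for r in (75,200):
    print(r,'L',g[r,425:470].tolist(),'\n R',g[r,515:575].tolist())
for x in (490,495): print(x,g[85:102,x].tolist(),g[172:192,x].tolist())
print('rail ends', g[40:56,555].tolist(), g[212:228,532].tolist(), g[212:228,438].tolist())
w=((im.min(2)>200)).astype(np.uint8); w[:,:450]=0;w[:,535:]=0;w[:85]=0;w[190:]=0
k=max(cv2.findContours(w,0,1)[0],key=cv2.contourArea); print(cv2.boundingRect(k))
E
```

```text
75 L [113, 112, 113, 113, 112, 113, 112, 113, 114, 113, 113, 113, 114, 114, 113, 113, 113, 113, 113, 115, 113, 110, 162, 206, 201, 199, 199, 198, 198, 197, 196, 194, 195, 194, 182, 191, 190, 190, 190, 190, 190, 190, 190, 190, 190] 
 R [189, 189, 189, 188, 189, 189, 189, 189, 189, 189, 189, 189, 189, 189, 189, 189, 188, 190, 194, 135, 113, 115, 114, 114, 114, 114, 113, 115, 117, 117, 117, 159, 193, 199, 200, 200, 200, 200, 199, 198, 198, 198, 198, 197, 194, 194, 196, 189, 179, 188, 187, 188, 188, 187, 188, 188, 187, 188, 188, 187]
200 L [188, 189, 191, 163, 121, 115, 117, 111, 107, 139, 189, 198, 198, 198, 198, 199, 199, 199, 198, 198, 197, 196, 194, 194, 193, 154, 189, 189, 188, 188, 188, 188, 188, 188, 188, 189, 189, 188, 189, 188, 188, 189, 188, 189, 189] 
 R [189, 189, 191, 167, 128, 119, 119, 119, 119, 119, 119, 121, 120, 120, 114, 186, 198, 198, 198, 199, 198, 200, 199, 199, 199, 198, 198, 196, 196, 187, 186, 188, 189, 188, 188, 188, 189, 188, 189, 189, 189, 187, 189, 188, 189, 188, 188, 189, 188, 188, 188, 191, 202, 213, 214, 213, 213, 212, 213, 213]
490 [190, 190, 190, 190, 194, 147, 118, 115, 117, 117, 115, 115, 113, 199, 223, 220, 219] [220, 220, 220, 222, 206, 151, 115, 118, 120, 119, 120, 126, 173, 191, 189, 188, 189, 189, 189, 188]
495 [191, 190, 190, 191, 191, 195, 143, 120, 121, 119, 119, 117, 113, 176, 224, 220, 220] [220, 221, 222, 195, 111, 117, 119, 118, 114, 137, 177, 191, 189, 189, 189, 189, 189, 189, 188, 189]
rail ends [189, 189, 188, 189, 189, 189, 190, 169, 188, 202, 201, 201, 201, 200, 200, 200] [199, 199, 199, 200, 199, 200, 200, 203, 170, 185, 189, 189, 189, 189, 189, 188] [204, 136, 136, 138, 139, 139, 138, 138, 139, 140, 116, 131, 131, 129, 130, 129]
(454, 98, 71, 79)
```

```bash
python3 - <<'E'
from h import *
import pickle
st,f=pickle.load(open('w6.pkl','rb')); c=cam(f,st)
P=ray(c,[[434,200],[450,200],[529.7,200],[544.5,200],[546.2,75],[562.5,75],[459,75]],.063)[:,:2]*1000; print(P.round(1))
E=ray(c,[[555,47.5],[532,220.3]],.063)*1000; print('rail ends',E.round(1),'mid x',E.mean(0).round(1), 'len',np.linalg.norm(E[0]-E[1]))
W=ray(c,[[490,97.7],[490,176.7],[490,90],[490,184]],.045)*1000; print('window',W.round(1))
near=P[:4].mean(0); far=np.array([P[4:6].mean(0),]).mean(0); nr=P[2:4].mean(0); d=far-nr; yw=np.degrees(np.arctan2(d[1],d[0])); 
dl=P[6]-P[1]; print('yaw',yw,np.degrees(np.arctan2(dl[1],dl[0])),'near mid',near)
u=d/np.linalg.norm(d); m=E.mean(0)[:2]; cx=near+u*((m-near)@u); print('stage spot',cx)
E
```

```text
[[ 565.6 -195. ]
 [ 565.6 -206.9]
 [ 565.9 -267.1]
 [ 566.  -278.5]
 [ 652.7 -265.2]
 [ 653.  -276.7]
 [ 651.7 -204.9]]
rail ends [[ 670.1 -268.6   63. ]
 [ 550.3 -271.5   63. ]] mid x [ 610.2 -270.    63. ] len 119.82131785575721
window [[ 638.4 -235.3   45. ]
 [ 580.6 -242.5   45. ]
 [ 643.8 -234.6   45. ]
 [ 574.9 -243.2   45. ]]
yaw 1.2230775844618536 1.3363599249669462 near mid [ 565.77604505 -236.87718578]
stage spot [ 609.48844632 -235.94392715]
```

```bash

python3 -m pendant '[[0,[-0.01,0.03,0],0],[0,[-0.03,0.1,0],-0.002],[0,[-0.06,0.2,0],-0.004],[0,[-0.1,0.33,0],-0.007],[0,[-0.14,0.48,0],-0.007],[0,[-0.18,0.64,0],-0.007],[0,[-0.23,0.8,0],-0.007],[0,[-0.27,0.9,0],-0.007],[0,[-0.3,0.97,0],-0.007],[0,[-0.31,1,0],-0.007]]'
python3 -m pendant '[[0,[0,0,0.02],0],[0,[0,0,0.08],0],[0,[0,0,0.18],0],[0,[0,0,0.3],0],[0,[0,0,0.42],0],[0,[0,0,0.54],0],[0,[0,0,0.62],0],[0,[0,0,0.65],0],[0,[0,0,0.65],0],[0,[0,0,0.65],0]]'
python3 - <<'E'
from h import *
import pickle
to(.506,-.238,.09,1.3)
st=manip.state(); f=manip.grab_frame('wrist'); save(f,'w7'); pickle.dump((st,f),open('w7.pkl','wb'))
E
```

```text
time: 15.8
tool_pos: [0.5055, -0.2357, 0.2]
tool_rot: [-0.0, 1.0, 0.011, -0.0]
contact_force: [0.3, -0.3, -4.2]
gripper_width: 0.224
grasp_force: 60.0
time: 16.8
tool_pos: [0.5065, -0.2352, 0.1226]
tool_rot: [0.0, 1.0, 0.011, 0.001]
contact_force: [-0.3, 0.5, -4.1]
gripper_width: 0.226
grasp_force: 59.9
pos [ 0.5065 -0.2352  0.1226] yaw 1.31 -> units [-0.005  0.023  0.272] roll 0.0001
```

```bash

python3 -m pendant '[[0,[-0.002,0.012,0.02],0],[0,[-0.005,0.023,0.05],0],[0,[-0.005,0.023,0.09],0],[0,[-0.005,0.023,0.13],0],[0,[-0.005,0.023,0.15],0],[0,[-0.005,0.023,0.165],0],[0,[-0.005,0.023,0.18],0],[0,[-0.005,0.023,0.195],0],[0,[-0.005,0.023,0.21],0],[0,[-0.005,0.023,0.225],0]]'
python3 -m pendant '[[0,[0,0,0.015],0],[0,[0,0,0.03],0],[0,[0,0,0.045],0],[0,[0,0,0.055],0],[0,[0,0,0.055],0],[0,[0,0,0.055],0]]'
python3 - <<'E'
from h import *
import pickle
to(.506,-.238,.09,1.3)
st=manip.state(); f=manip.grab_frame('wrist'); save(f,'w8'); pickle.dump((st,f),open('w8.pkl','wb'))
E
```

```text
time: 17.85
tool_pos: [0.5059, -0.2379, 0.0954]
tool_rot: [0.0, 1.0, 0.011, 0.001]
contact_force: [0.0, -0.0, -2.9]
gripper_width: 0.223
grasp_force: 60.1
time: 18.45
tool_pos: [0.5055, -0.2377, 0.0884]
tool_rot: [-0.0, 1.0, 0.011, 0.0]
contact_force: [-0.3, 0.2, -2.5]
gripper_width: 0.229
grasp_force: 60.1
pos [ 0.5055 -0.2377  0.0884] yaw 1.31 -> units [ 0.004  0.003 -0.013] roll 0.0001
```

```bash

python3 -m pendant '[[0,[-0.04,0.003,-0.01],0],[0,[-0.12,0.003,-0.01],0],[0,[-0.23,0.003,-0.01],0],[0,[-0.36,0.003,-0.01],0],[0,[-0.5,0.003,-0.01],0],[0,[-0.64,0.003,-0.01],0],[0,[-0.78,0.003,-0.01],0],[0,[-0.9,0.003,-0.01],0],[0,[-1,0.003,-0.01],0],[0,[-1,0.003,-0.01],0]]'
python3 - <<'E'
from h import *
import pickle
st=manip.state(); to(.4654,-.0194,.0409,6.0)
F={n:manip.grab_frame(n) for n in ('side','top')}; F['wrist']=manip.grab_frame('wrist'); pickle.dump((st,F),open('w9.pkl','wb'))
c=cam(F['top']); im=F['top']['img']; g=im.max(2).astype(int)
m=(g<115).astype(np.uint8); m[:,:378]=0;m[:,416:]=0;m[:165]=0;m[212:]=0
k=max(cv2.findContours(m,0,1)[0],key=cv2.contourArea).reshape(-1,2)
P=ray(c,k,.071)[:,:2]*1000; print(cv2.minEnclosingCircle(P.astype(np.float32)),cv2.boundingRect(k))
a=cv2.resize(im[130:260,340:450,::-1],(390,460)); b=cv2.resize(F['side']['img'][250:350,340:470,::-1],(400,460)); cv2.imwrite('pics/c9.png',np.hstack([a,b]))
E
```

```text
time: 19.5
tool_pos: [0.3839, -0.2406, 0.0892]
tool_rot: [-0.0, 1.0, 0.011, -0.0]
contact_force: [-0.8, 0.5, -2.2]
gripper_width: 0.224
grasp_force: 60.1
pos [ 0.3839 -0.2406  0.0892] yaw 1.23 -> units [ 0.719 -1.828  0.403] roll -0.0265
((609.696533203125, -237.82998657226562), 51.73435592651367) (380, 169, 34, 35)
```

View pics/c9.png

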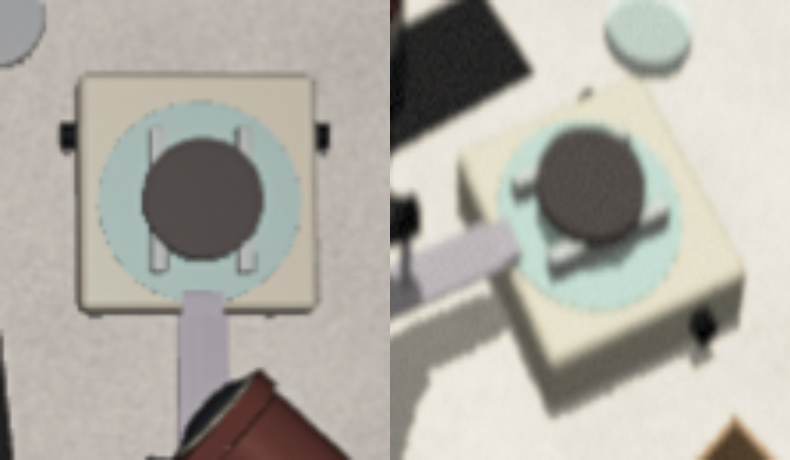

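The slice lies flat on both rails, centred over the window, and the blade tip is out. I'll return the spatula to its mat.

```bash

python3 -m pendant '[[0,[0,0,-0.1],0],[0,[0,0,-0.3],0],[0,[0,-0.1,-0.5],0],[0,[0.05,-0.3,-0.6],0],[0,[0.15,-0.55,-0.6],0],[0,[0.25,-0.8,-0.6],0],[0,[0.3,-0.95,-0.6],0],[0,[0.35,-1,-0.6],0],[0,[0.35,-1,-0.6],0]]'
python3 -m pendant '[[0,[0.05,-0.1,0],0],[0,[0.15,-0.3,0.1],-0.01],[0,[0.25,-0.55,0.2],-0.02],[0,[0.34,-0.75,0.3],-0.0265],[0,[0.37,-0.83,0.4],-0.0265],[0,[0.37,-0.83,0.45],-0.0265],[0,[0.37,-0.83,0.5],-0.0265],[0,[0.37,-0.83,0.5],-0.0265],[0,[0.37,-0.83,0.5],-0.0265],[0,[0.37,-0.83,0.5],-0.0265]]'
python3 - <<'E'
from h import *
to(.4654,-.0194,.0409,6.0)
E
```

```text
time: 20.55
tool_pos: [0.4257, -0.1195, 0.1623]
tool_rot: [0.0, 1.0, 0.013, 0.0]
contact_force: [-0.1, -0.0, -3.0]
gripper_width: 0.224
grasp_force: 60.1
time: 21.55
tool_pos: [0.4672, -0.02, 0.1023]
tool_rot: [0.0, 0.999, 0.053, 0.001]
contact_force: [-0.0, -0.3, -2.4]
gripper_width: 0.222
grasp_force: 60.1
pos [ 0.4672 -0.02    0.1023] yaw 6.02 -> units [-0.015 -0.007  0.512] roll 0.0001
```

```bash

python3 -m pendant '[[0,[-0.01,-0.005,0.1],0],[0,[-0.015,-0.007,0.25],0],[0,[-0.015,-0.007,0.38],0],[0,[-0.015,-0.007,0.44],0],[0,[-0.015,-0.007,0.46],0],[0,[-0.015,-0.007,0.475],0],[0,[-0.015,-0.007,0.49],0],[0,[-0.015,-0.007,0.505],0],[0,[-0.015,-0.007,0.505],0],[0,[-0.015,-0.007,0.505],0]]'
python3 -c "
from h import *
to(.4654,-.0194,.0409,6.0)"
```

```text
time: 22.55
tool_pos: [0.4652, -0.0186, 0.0413]
tool_rot: [0.0, 0.999, 0.053, 0.0]
contact_force: [-0.4, 0.8, -3.1]
gripper_width: 0.223
grasp_force: 60.1
pos [ 0.4652 -0.0186  0.0413] yaw 6.09 -> units [0.001 0.006 0.003] roll 0.0005
```

```bash

python3 -m pendant '[[0,[0,0,0.005],0],[0,[0,0,0.01],0],[0,[0,0,0.01],0],[0,[0,0,0.01],0]]'
python3 -c "
from h import *
to(.4654,-.0194,.0409,6.0)"
```

```text
time: 22.95
tool_pos: [0.4653, -0.0188, 0.0409]
tool_rot: [0.0, 0.999, 0.053, 0.0]
contact_force: [-4.6, -0.7, 5.0]
gripper_width: 0.226
grasp_force: 61.1
pos [ 0.4653 -0.0188  0.0409] yaw 6.09 -> units [ 0.     0.005 -0.   ] roll 0.0005
```

```bash

python3 -m pendant '[[0.3,[0,0,0.01],0],[0.45,[0,0,0.01],0],[0.7,[0,0,0.01],0],[1,[0,0,0.01],0],[1,[0,0,0],0],[1,[0,0,0],0],[1,[0,0,0],0],[1,[0,0,0],0],[1,[0,0,0],0],[1,[0,0,0],0]]'
python3 -m pendant '[[1,[0,0,-0.1],0],[1,[0,0,-0.3],0],[1,[0,0,-0.6],0],[1,[0,0,-0.9],0],[1,[0,0,-1],0],[1,[0,0,-1],0]]'
python3 -m pendant '[[1,[0,0,-0.3],0],[1,[0,0,-0.6],0],[1,[0,0,-0.6],0],[1,[0,0,-0.6],0],[1,[0,0,-0.6],0]]'
python3 - <<'E'
from h import *
st=manip.state(); f=manip.grab_frame('wrist'); save(f,'w10'); c=cam(f,st)
im=f['img'].astype(int); m=((im[...,2]-im[...,1]>=3)&(im.max(2)>130)).astype(np.uint8); m[:,:240]=0; m[:,400:]=0; m[300:]=0
m=cv2.morphologyEx(m,cv2.MORPH_CLOSE,np.ones((31,31),np.uint8))
k=max(cv2.findContours(m,0,1)[0],key=cv2.contourArea).reshape(-1,2); print(st['tool_pos'],cv2.boundingRect(k))
P=ray(c,k,.006)[:,:2]*1000; print(np.round(cv2.minAreaRect(P.astype(np.float32))[0],1),cv2.minAreaRect(P.astype(np.float32))[1:])
top=manip.grab_frame('top'); import pickle
a=pickle.load(open('f0.pkl','rb'))['top']['img'].astype(int); d=(abs(top['img'].astype(int)-a).max(2)>40).astype(np.uint8)
d=cv2.morphologyEx(d,cv2.MORPH_OPEN,np.ones((3,3),np.uint8))
for s in cv2.connectedComponentsWithStats(d)[2][1:]: 
    if s[4]>15: print(s)
E
```

```text
time: 23.95
tool_pos: [0.465, -0.0186, 0.0398]
tool_rot: [-0.0, 0.999, 0.053, 0.0]
contact_force: [0.2, -0.6, -0.7]
gripper_width: 1.005
grasp_force: 0.0
time: 24.55
tool_pos: [0.4667, -0.0189, 0.1629]
tool_rot: [0.001, 0.999, 0.053, 0.003]
contact_force: [-0.6, 0.7, -1.1]
gripper_width: 0.999
grasp_force: 0.0
time: 25.05
tool_pos: [0.4638, -0.0184, 0.229]
tool_rot: [-0.001, 0.999, 0.053, -0.002]
contact_force: [0.0, 0.6, -0.9]
gripper_width: 1.0
grasp_force: 0.0
[ 0.46375109 -0.01837049  0.22903975] (303, 32, 48, 244)
[502.  -14.8] ((224.788818359375, 41.98047637939453), 6.047492027282715)
[218 167  24  34 663]
[380 169  35  35 908]
[209 170  10  23 149]
[ 280  201   85  154 6448]
[317 253  10   8  63]
[  188   283   419   197 31175]
[278 329  26  17 267]
[315 390   4   4  16]
```

```bash
python3 -c "
from plant import manip
print(manip.job_done())"
```

```text
the job is handed in; nothing more can be done
None
```

The job is handed in: the round slice sits on the stage rails within about 2 mm of the window's centre, the spatula lies flat on its mat pointing as before, and nothing else shows as moved in the top view; it took about 25 s.

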